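# Hold the cover plate over the housing's threaded holes

### The job

On the welding bench stands an oblong steel housing with three threaded holes round a port that is closed by a loose cap. First lift the cap off by its pull ring and set it down (do not drop it) flat on the free bench top and let go of it; then lift the three-holed cover plate by its handle and hold it level, hovering about 20 mm above the housing's top without touching it, the plate's three holes lined up over the three threaded holes (single hole over single hole), so that a colleague can slip in the gasket and start the bolts. Finish while still holding it there; leave everything else on the bench where it is.

Things in the scene. Friction and masses are not known exactly. Their poses are not given: they have to be found in the camera images.
- housing: the oblong steel housing, fixed to the bench; top face 150 (its x) by 100 mm (its y), 60 mm high; origin at the centre of its underside, z up. The port is a 36 mm hole in the middle of its top, closed at the start by the cap. Left or right on the bench
- housing_hole0 (a point): mouth of the single threaded hole (10 mm wide) at the +x end of the housing's top: 52 mm in x from its centre, 60 mm above the bench
- housing_hole1 (a point): mouth of a threaded hole of the pair (10 mm wide) at the -x end of the housing's top: x -45, y +30 mm from its centre
- housing_hole2 (a point): mouth of the other threaded hole of the pair (10 mm wide): x -45, y -30 mm from its centre
- cover: the loose steel cover plate, about 0.6 kg, 140 (its x) by 90 (its y) by 8 mm, with three 20 mm holes and a bridge handle; lies on the bench; origin at the centre of its underside, z up. Handle: level bar along x over the middle, 70 mm long, 12 wide, 12 high, top 56 mm above the underside, 36 mm free under it, 10 mm legs at x -30 and +30 mm. Balances about its middle
- cover_grip (a point): middle of the handle's bar, 50 mm above the middle of the plate's underside
- cover_hole0 (a point): centre of the plate's single hole, at its underside: x +52, y 0 mm from the plate's centre; belongs over housing_hole0
- cover_hole1 (a point): centre of a hole of the pair, at the underside: x -45, y +30 mm; belongs over housing_hole1
- cover_hole2 (a point): centre of the other hole of the pair, at the underside: x -45, y -30 mm; belongs over housing_hole2
- cap: the loose aluminium port cap, about 0.2 kg: a disc 56 mm wide and 14 mm thick with an upright steel pull ring (46 mm outer diameter, of 10 mm round bar) on top, 55 mm high in all; it stands flat on the housing's top over the port with nothing locking it. Origin at the centre of its underside, z up; the ring lies in its x-z plane, so fingers close on it along its y
- cap_ring (a point): point in the upper part of the pull ring, 42 mm above the cap's underside, for the TCP when gripping the ring from above
- square_housing: bystander, fixed: another housing, 110 mm square and 48 mm high, with four threaded holes and no cap; origin under its centre. On the side of the bench where the oblong housing is not
- block: bystander, loose: steel block 90 (its x) by 35 by 25 mm, origin under its centre
- square_tube: bystander, loose: square steel tube 40 by 40 mm, 300 mm long along its y, origin under its centre
- hammer: bystander, loose: hammer lying along its x, 260 mm long, head at +x and 90 mm wide, origin near its middle
- pipe_collar: bystander, loose: steel tube piece, 60 mm wide, 35 mm high, origin under its centre
- bolt_tray: bystander, loose: steel tray with bolts, 140 (its x) by 110 by 35 mm, origin under its centre
- magnet: bystander, loose: triangular red welding magnet, about 80 by 80 by 20 mm, origin under its middle
- clamp: bystander, fixed: screw clamp standing on the bench, 220 mm high, its arm reaching 130 mm along its y; origin at the foot of its post
Not all that is in view belongs to the job. What is shaped like the cap but brown is not meant. What is shaped like the cover but green is not meant.

How it is judged:
By the outcome, as a careful person would: the job done as asked, in the order asked, and still so for the second after the job is handed in, while the arm keeps its last pose, push and grip.
It also fails if it takes over 58 s, if anything falls off the work surface, if the arm or the gripper's body presses on something with over 40 N, if the wrist force passes 120 N, or if a joint passes its speed limit or range.

### The arm

A 6-joint arm with a two-finger parallel gripper is mounted at the origin on the work surface. World frame = base frame: x ahead of the robot, y to its left, z up, the work surface at z = 0. Lengths are in m, angles in rad, forces in N, time in s.
With the tool pointing down it reaches from about 0.375 to 0.9 m from the base axis. Payload 3.1 kg.
Tool frame: the origin (TCP) lies between the finger pads, 19 mm behind the fingertips; this is the grasp point; z points along the fingers, y is the line along which they close (so a half turn about z gives the same grasp; the last joint's range is limited). The gripper opens to 85 mm and grips with 20 to 120 N. Pads are 22 mm wide; open, the fingers measure 114 mm over their backs; the gripper's body (76 mm by 85 mm) begins 54 mm behind the grasp point. The pads swing forward as they close: fully open they stand 13 mm farther back than shut.
Start: joints at [0.961, 0.527, 1.433, -0, 1.181, -0.178], TCP at [0.262, 0.568, 0.25] pointing down, gripper open.
Joint ranges: [-3.08, 3.08], [-0.75, 2.2], [0.22, 2.44], [-1.43, 4.57], [0, 2.65], [-2.85, 2.85]. Speed limits (rad/s): [2.79, 2.79, 3.14, 3.14, 3.14, 3.14].

### API

Orientations are given as a unit quaternion [x, y, z, w].
In Python, from station import manip gives the robot as it stands.
- The arm moves only by the tool drive_tool, never from a script. Its argument "plan" is a list of rows, each a list of 7 numbers: the shift along the tool's x, y, z in m, then the turn, a rotation vector about the tool's x, y, z in degrees, then the opening, from -1 (shut) to 1 (fully open). In form: [[x, y, z, wx, wy, wz, gripper], ...]. A call has 1 to 10 rows; each row shifts and turns the commanded pose from where the row before left it, along the tool's axes as they then stand; what a row does not reach is not made up. A row lasts 1/10 s, in which the tool goes at most 50 mm and 8.59 degrees, less where a joint would pass 70% of its speed; a pose out of reach is approached as far as the arm can. A call is refused whole if a number of a shift passes 0.05 or a number of a turn 8.59, either way. A call with a gripper value outside its range is refused whole. The fingers move at their own pace and stop on an object; "newtons" is the grip in N (left out, the last holds). Time passes only in rows, so rows that do not move let the fingers close. It gives the time, the measured TCP pose, the force, the opening and the grip force at its end, in the units of the state.
- manip.sense(): the state, without advancing time (a new reading comes with each control period).
- manip.snapshot(name): name is "scene" or "top" or "wrist"; returns a dict with "image" (400x640x3 uint8, red, green, blue), "z_map" (400x640 float32, m along the optical axis (not along the pixel's ray), 0 where there is no reading), "fov_y" (degrees; the focal length in pixels is half the picture's height over the tangent of half this angle, whatever the lens; pixels are square), "cx", "cy" (the principal point, pixels), "k1" (the pictures are not rectified: a ray, as slopes to the right and down, at radius r is drawn at 1 + k1 r^2 times it, then the intrinsics apply), "extrinsics" (4x4, takes a point from camera to world coordinates); the wrist camera has in their place "mount" (4x4, takes a point from camera to tool coordinates, whose origin is the TCP and whose axes are the flange's). Camera axes: x right, y up, looking along -z (the intrinsics and any distortion apply to the point x, -y, -z); pixel columns grow to the right and rows downward; lengths in m; the calibration is good to about 2 mm. A picture is of the moment at which its call begins: read the wrist's pose just before it.
- manip.sign_off(): hands the job in; it is judged then, once.
The state is a dict: "t": time; "q": joint angles; "qd": joint speeds; "tau": joint torques, N m; "tcp_pos": TCP position; "tool_rot": TCP orientation; "force": force on the tool from outside, world axes, zero at the start; "ft_torque": the same for the moment, N m; "finger_gap": opening from 0.0 (shut) to 1.0 (fully open); "gripper_force": force on a finger pad.
Only numpy, scipy, OpenCV 4.12 (cv2) and the standard library are available. Lean on these libraries where they do the work, as an engineer would, in place of code of your own. Each camera call takes 0.05 s, during which the arm holds its last target. There are 200 camera calls.

## Working session

There is one attempt and no reset: what is moved stays moved. The work goes in short steps, Python scripts to look and compute and a tool call to move; the robot and the scene stay as the last step left them, time stands still between calls to the robot, and variables do not carry over. Pictures are saved under pics/ and viewed, at most 10 in all, crops included, and the job is handed in when it is done.

Besides the shell and the picture viewer there is one more tool, called after "Request:" as name(argument=value, ...), one argument or row to a line, values as JSON. drive_tool: Moves the arm, as the interface text tells. Its arguments: {"type":"object","properties":{"plan":{"type":"array"},"newtons":{"type":"number"}},"required":["plan"]}

```bash
ls; mkdir -p pics
cat > h.py <<'E'
import numpy as np, cv2, json
from scipy.spatial.transform import Rotation as R
from station import manip
def snap(n):
    s=manip.sense(); d=manip.snapshot(n)
    if 'extrinsics' in d: T=np.array(d['extrinsics'])
    else:
        B=np.eye(4);B[:3,:3]=R.from_quat(s['tool_rot']).as_matrix();B[:3,3]=s['tcp_pos'];T=B@np.array(d['mount'])
    d['T']=T; return d
def cloud(d):
    H,W=d['z_map'].shape; f=H/2/np.tan(np.radians(d['fov_y'])/2)
    K=np.array([[f,0,d['cx']],[0,f,d['cy']],[0,0,1]])
    uv=np.stack(np.meshgrid(np.arange(W),np.arange(H)),-1).reshape(-1,1,2).astype(float)
    n=cv2.undistortPoints(uv,K,np.array([d['k1'],0,0,0,0.]),).reshape(H,W,2)
    z=d['z_map'].astype(float); P=np.stack([n[...,0]*z,-n[...,1]*z,-z],-1)
    w=P@d['T'][:3,:3].T+d['T'][:3,3]; w[z==0]=np.nan; return w
def save(d,name,crop=None,s=1):
    im=d['image'][...,::-1]
    if crop: a,b,c,e=crop; im=im[b:e,a:c]
    cv2.imwrite('pics/'+name,cv2.resize(im,None,fx=s,fy=s,interpolation=cv2.INTER_CUBIC))
E
cat > a.py <<'E'
from h import *
import pickle
print(manip.sense())
for n in ['top','scene']:
    d=snap(n); save(d,n+'0.png',s=1.25); np.savez('/tmp/'+n,w=cloud(d),im=d['image']); print(n,d['T'].round(3).tolist(),d['fov_y'],d['k1'])
E
python3 a.py
```

```text
pics
{'t': 0.0, 'q': array([ 9.60539898e-01,  5.28481723e-01,  1.43390145e+00, -3.71407031e-05,
        1.18141747e+00, -1.78471884e-01]), 'qd': array([-0.00104797, -0.00077952,  0.00207878, -0.00069943,  0.00051729,
       -0.00086006]), 'tau': array([ 7.37724531e-04, -4.42344439e+01, -1.78028584e+01, -5.87301088e-05,
        8.47988413e-03,  9.95794124e-06]), 'tcp_pos': array([0.26112627, 0.56708497, 0.2490243 ]), 'tool_rot': array([ 2.14212037e-01,  9.76786560e-01, -1.02585150e-03, -4.08323964e-04]), 'force': array([-0.2092575 ,  0.26235673, -0.74965597]), 'ft_torque': array([ 0.01683077, -0.04467795,  0.0241792 ]), 'gripper_force': 0.0, 'finger_gap': 1.0001631064166518}
top [[0.022, 0.994, -0.109, 0.409], [-1.0, 0.023, 0.005, -0.019], [0.007, 0.109, 0.994, 1.308], [0.0, 0.0, 0.0, 1.0]] 54.642601338959885 -0.027701013423055535
scene [[0.746, -0.497, 0.443, 1.098], [0.666, 0.566, -0.487, -0.596], [-0.009, 0.658, 0.753, 0.972], [0.0, 0.0, 0.0, 1.0]] 55.48860367387795 -0.028334359099189802
```

View pics/top0.png

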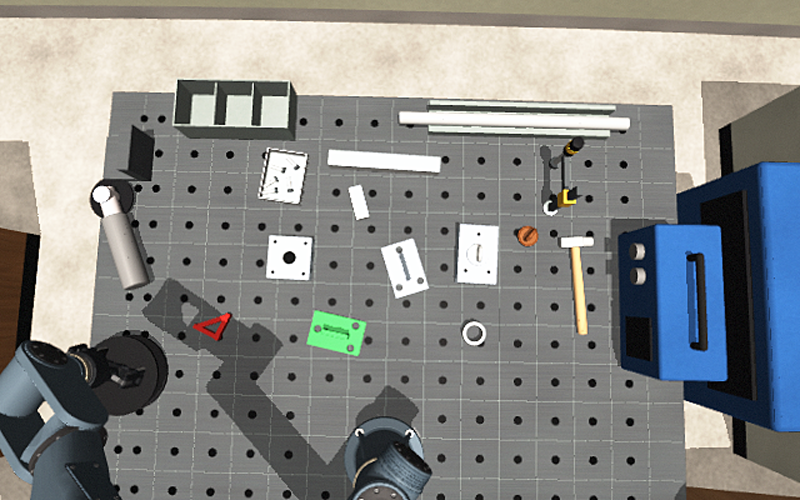

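View pics/scene0.png

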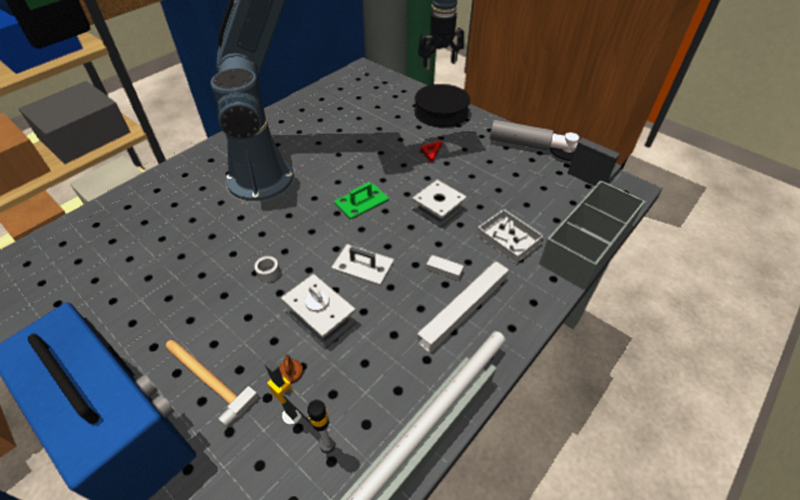

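The top view (800x500, 1.25x) shows these candidates:
- **Covers:** a white steel one at (405,267) and a green one at (336,332). I want the white one, because green is excluded.
- **Caps:** a light one on the oblong housing at (477,253) and a brown one at (527,236). I want the one on the housing, because brown is excluded.
- **Other items:** the square housing is at (289,257) and the collar at (473,333).

Next I'll confirm in a crop and measure.

```bash
cat > m.py <<'E'
from h import *
D=np.load('/tmp/top.npz');w=D['w'];im=D['im']
cv2.imwrite('pics/crop1.png',cv2.resize(im[165:260,285:445,::-1],None,fx=5,fy=5,interpolation=cv2.INTER_CUBIC))
S=np.load('/tmp/scene.npz');ws=S['w']
def rect(p,l):
    r=cv2.minAreaRect(p[:,:2].astype(np.float32)); print(l,len(p),np.array(r[0]).round(4),np.array(r[1]).round(4),r[2], 'z',np.median(p[:,2]).round(4)); return r
for nm,W,I in (('top',w,im),('scene',ws,S['im'])):
    f=W.reshape(-1,3); c=I.reshape(-1,3).astype(int); br=c.min(1)>120
    def box(x0,x1,y0,y1,z0,z1,m=None):
        k=(f[:,0]>x0)&(f[:,0]<x1)&(f[:,1]>y0)&(f[:,1]<y1)&(f[:,2]>z0)&(f[:,2]<z1)
        return f[k&m] if m is not None else f[k]
    bench=box(.3,.7,-.3,.2,-.02,.02); print(nm,'bench z',np.median(bench[:,2]))
    rect(box(.3,.7,-.32,-.05,.052,.066),'housing')
    p=box(.3,.7,-.32,-.05,.067,.08);rect(p,'capdisc'); print(p[:,:2].mean(0))
    p=box(.3,.7,-.32,-.05,.085,.13);rect(p,'ring'); print(p[:,:2].mean(0),p[:,2].max())
    rect(box(.3,.7,-.13,.1,.004,.014,br),'cover')
    rect(box(.3,.7,-.09,.06,.04,.07),'handle')
E
python3 m.py
```

```text
top bench z -0.0011936663274396686
housing 1176 [ 0.5362 -0.1679] [0.2249 0.1502] 87.7883071899414 z 0.0583
capdisc 172 [ 0.5315 -0.227 ] [0.0531 0.053 ] 27.978233337402344 z 0.0715
[ 0.53063051 -0.22606739]
ring 47 [ 0.5318 -0.2282] [0.0107 0.0416] 86.55854034423828 z 0.1075
[ 0.53074572 -0.22717874] 0.11536140786751492
cover 970 [ 0.5    -0.0159] [0.2285 0.3982] 89.53870391845703 z 0.0066
handle 82 [ 0.4961 -0.0406] [0.0695 0.012 ] 18.1269474029541 z 0.0542
scene bench z -0.001958245273230408
housing 1224 [ 0.538  -0.1687] [0.2311 0.1541] 87.09423828125 z 0.0576
capdisc 185 [ 0.5355 -0.2343] [0.0536 0.0479] 54.29355239868164 z 0.0716
[ 0.53685786 -0.23571689]
ring 64 [ 0.5335 -0.2327] [0.0087 0.0438] 89.43928527832031 z 0.1051
[ 0.53645052 -0.23359276] 0.11442670812782707
cover 530 [ 0.4978 -0.0452] [0.1402 0.0922] 18.241971969604492 z 0.0061
handle 103 [ 0.4972 -0.0448] [0.0704 0.0156] 19.036195755004883 z 0.0519
```

View pics/crop1.png

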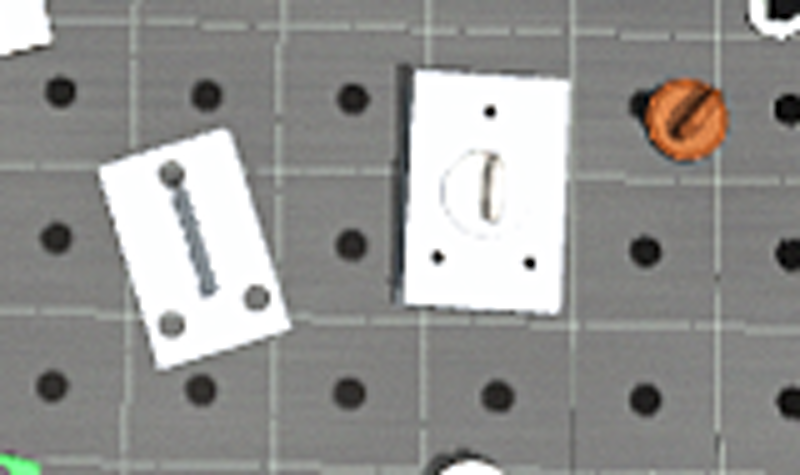

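The crop confirms it. The white cover, centred at about (195,248), has its single hole at (172,172) and its pair at (258,297) and (172,324). The cap, at (487,192), sits on the oblong housing, whose single hole is at (490,110) and whose pair is at (438,257) and (530,263). Now I'll move over there for a wrist view.

Request:
drive_tool(
  plan=[
    [0,0,-0.01,0,0,-7.3,1],
    [0,0,-0.01,0,0,-7.3,1],
    [0,0,-0.01,0,0,-7.1,1],
    [-0.016,-0.037,-0.002,0,0,0,1],
    [-0.016,-0.037,-0.002,0,0,0,1],
    [-0.016,-0.037,-0.002,0,0,0,1],
    [-0.016,-0.037,-0.002,0,0,0,1],
    [-0.016,-0.037,-0.002,0,0,0,1],
    [-0.016,-0.037,-0.002,0,0,0,1],
    [-0.016,-0.037,-0.002,0,0,0,1],
  ],
)

```text
t: 1.1
tcp_pos: [0.3596, 0.3014, 0.2938]
tool_rot: [0.026, 1.0, -0.0, -0.0]
force: [0.2, -0.3, -0.2]
finger_gap: 1.0
gripper_force: 0.0
```

Request:
drive_tool(
  plan=[
    [-0.016,-0.037,-0.002,0,0,0,1],
    [-0.016,-0.037,-0.002,0,0,0,1],
    [-0.016,-0.037,-0.002,0,0,0,1],
    [-0.016,-0.037,-0.002,0,0,0,1],
    [-0.016,-0.037,-0.002,0,0,0,1],
    [-0.016,-0.037,-0.002,0,0,0,1],
    [-0.016,-0.037,-0.002,0,0,0,1],
    [-0.016,-0.037,-0.002,0,0,0,1],
    [-0.016,-0.037,-0.002,0,0,0,1],
    [-0.016,-0.037,-0.002,0,0,0,1],
  ],
)

```text
t: 2.1
tcp_pos: [0.4998, -0.0765, 0.3138]
tool_rot: [0.027, 1.0, 0.0, -0.0]
force: [0.6, 0.2, 0.8]
finger_gap: 0.997
gripper_force: 0.0
```

```bash
cat > b.py <<'E'
from h import *
s=manip.sense(); print(s['t'],s['tcp_pos'].round(4),R.from_quat(s['tool_rot']).as_matrix().round(3).tolist())
d=snap('wrist'); print(np.array(d['mount']).round(4).tolist(),d['fov_y']); save(d,'wrist1.png',s=1.25); np.savez('/tmp/w1',w=cloud(d),im=d['image'])
E
python3 b.py
```

```text
2.1 [ 0.4998 -0.0765  0.3138] [[-0.999, 0.053, -0.001], [0.053, 0.999, 0.0], [0.001, 0.0, -1.0]]
[[0.0002, 0.9529, 0.3033, 0.0771], [1.0, -0.0001, -0.0003, 0.0009], [-0.0002, 0.3033, -0.9529, -0.1231], [0.0, 0.0, 0.0, 1.0]] 70.24671975119207
```

View pics/wrist1.png

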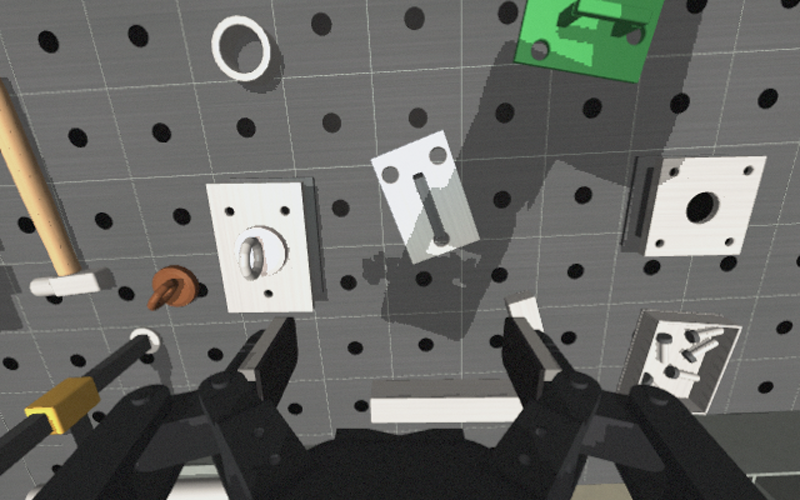

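The wrist view shows the cap ring at (251,257). Housing holes are at (230,211), (285,210) and (268,293). Cover holes are at (390,175), (438,156) and (441,239). Next I'll compute the poses.

```bash
cat >> h.py <<'E'
HL=np.array([[.052,0],[-.045,.03],[-.045,-.03]])
def ray(d,uv,z):
    H=400; f=H/2/np.tan(np.radians(d['fov_y'])/2)
    K=np.array([[f,0,d['cx']],[0,f,d['cy']],[0,0,1]])
    n=cv2.undistortPoints(np.array(uv,float).reshape(-1,1,2),K,np.array([d['k1'],0,0,0,0.])).reshape(-1,2)
    v=np.c_[n[:,0],-n[:,1],-np.ones(len(n))]@d['T'][:3,:3].T; o=d['T'][:3,3]
    return o+v*((z-o[2])/v[:,2])[:,None]
def blob(d,uv,r=7):
    g=cv2.cvtColor(d['image'],cv2.COLOR_RGB2GRAY).astype(float); out=[]
    for u,v in uv:
        for _ in range(3):
            a,b=int(round(u)),int(round(v)); p=g[b-r:b+r+1,a-r:a+r+1]; q=np.clip(np.median(p)-25-p,0,None)
            yy,xx=np.mgrid[-r:r+1,-r:r+1]; q=q*(xx**2+yy**2<=r*r); u,v=a+(q*xx).sum()/q.sum(),b+(q*yy).sum()/q.sum()
        out.append((u,v))
    return out
def fit(P):
    a=HL[:,0]+1j*HL[:,1]; b=P[:,0]+1j*P[:,1]; A=a-a.mean();Bq=b-b.mean()
    th=np.angle((A.conj()*Bq).sum()); c=b.mean()-np.exp(1j*th)*a.mean()
    res=abs(b-c-np.exp(1j*th)*a); return np.array([c.real,c.imag]).round(4),np.degrees(th).round(2),(res*1000).round(1)
E
cat > c.py <<'E'
from h import *
d=snap('wrist'); w=cloud(d).reshape(-1,3)
for l,uv,z in (('housing',[(214.5,234.5),(228,168),(184,169)],.06),('cover',[(353,191),(350.5,125),(312,140)],.008)):
    # order hole0, then +y, -y (world +y is image right)
    r=5 if z>.05 else 8
    b=blob(d,uv,r); print(l,np.round(b,1).tolist(),fit(ray(d,b,z)))
def box(x0,x1,y0,y1,z0,z1): return w[(w[:,0]>x0)&(w[:,0]<x1)&(w[:,1]>y0)&(w[:,1]<y1)&(w[:,2]>z0)&(w[:,2]<z1)]
for l,a in (('ring',(.45,.62,-.27,-.19,.085,.13)),('disc',(.45,.62,-.28,-.17,.069,.08)),('housing',(.4,.66,-.3,-.15,.055,.066)),('handle',(.4,.6,-.12,.03,.035,.07)),('cov',(.4,.6,-.12,.04,.005,.013))):
    p=box(*a); r=cv2.minAreaRect(p[:,:2].astype(np.float32)); print(l,len(p),np.round(r[0],4),np.round(r[1],4),round(r[2],1),p.max(0).round(4),np.median(p[:,2]).round(4))
print('bench',np.median(box(.3,.7,-.3,.2,-.02,.004)[:,2]))
E
python3 c.py
```

```text
housing [[219.9, 230.6], [233.1, 164.2], [189.0, 164.9]] (array([ 0.5326, -0.2296]), np.float64(-2.24), array([0.4, 0.3, 0.3]))
cover [[356.3, 184.9], [355.0, 118.2], [316.4, 134.1]] (array([ 0.4925, -0.0433]), np.float64(17.95), array([1.6, 0.5, 1.2]))
ring 362 [ 0.5307 -0.2289] [0.0102 0.0439] 86.6 [ 0.5526 -0.223   0.1149] 0.1076
disc 887 [ 0.5296 -0.2274] [0.0549 0.0508] 53.4 [ 0.5582 -0.2013  0.08  ] 0.0727
housing 6039 [ 0.5337 -0.2306] [0.1009 0.1505] 87.7 [ 0.6104 -0.1773  0.0659] 0.0591
handle 472 [ 0.4957 -0.0418] [0.0699 0.012 ] 18.4 [ 0.5298 -0.0266  0.0578] 0.055
cov 4628 [ 0.4961 -0.0416] [0.1405 0.09  ] 18.5 [0.5757 0.0216 0.0127] 0.0072
bench -0.0008193072244759292
```

```bash
cat > go.py <<'E'
import sys
from h import *
x,y,z,yaw=map(float,sys.argv[1:5])
s=manip.sense(); M=R.from_quat(s['tool_rot']).as_matrix()
T=np.array([[np.cos(np.radians(yaw)),np.sin(np.radians(yaw)),0],[np.sin(np.radians(yaw)),-np.cos(np.radians(yaw)),0],[0,0,-1]]).T
T=np.array([[np.cos(np.radians(yaw)),np.sin(np.radians(yaw)),0],[np.sin(np.radians(yaw)),-np.cos(np.radians(yaw)),0],[0,0,-1]])
rv=np.degrees(R.from_matrix(M.T@T).as_rotvec())
print('t',s['t'],'tcp',s['tcp_pos'].round(4),'yaw',np.degrees(np.arctan2(M[1,0],M[0,0])).round(2),'shift now',(M.T@(np.array([x,y,z])-s['tcp_pos'])).round(4),'after turn',(T.T@(np.array([x,y,z])-s['tcp_pos'])).round(4),'turn',rv.round(2),'F',s['force'].round(1),'gap',s['finger_gap'],'gf',s['gripper_force'])
E
python3 go.py .531 -.229 .18 176.6
```

```text
t 2.2 tcp [ 0.5021 -0.0796  0.314 ] yaw 176.68 shift now [-0.0372 -0.1472  0.1345] after turn [-0.0378 -0.1474  0.134 ] turn [-0.14  0.15  0.08] F [-0.2  0.7  0.7] gap 0.9983960125117136 gf 0.0
```

Request:
drive_tool(
  plan=[
    [-0.0075,-0.0295,0.014,0,0,0,1],
    [-0.0075,-0.0295,0.014,0,0,0,1],
    [-0.0075,-0.0295,0.014,0,0,0,1],
    [-0.0075,-0.0295,0.014,0,0,0,1],
    [-0.0075,-0.0295,0.014,0,0,0,1],
    [0,0,0.032,0,0,0,1],
    [0,0,0.032,0,0,0,1],
    [0,0,0,0,0,0,1],
    [0,0,0,0,0,0,1],
  ],
)

```text
t: 3.1
tcp_pos: [0.5291, -0.2235, 0.1798]
tool_rot: [0.026, 1.0, 0.001, -0.001]
force: [0.2, -0.0, -0.4]
finger_gap: 0.999
gripper_force: 0.0
```

```bash
python3 go.py .531 -.229 .102 176.6
cat > e.py <<'E'
from h import *
d=snap('wrist'); w=cloud(d).reshape(-1,3)
def box(x0,x1,y0,y1,z0,z1): return w[(w[:,0]>x0)&(w[:,0]<x1)&(w[:,1]>y0)&(w[:,1]<y1)&(w[:,2]>z0)&(w[:,2]<z1)]
for l,a in (('ring',(.45,.62,-.26,-.20,.087,.13)),('disc',(.45,.62,-.27,-.18,.069,.08)),('housing',(.4,.66,-.3,-.15,.055,.064))):
    p=box(*a); r=cv2.minAreaRect(p[:,:2].astype(np.float32)); print(l,len(p),np.round(r[0],4),np.round(r[1],4),round(r[2],1),p.max(0).round(4),np.median(p[:,2]).round(4))
E
python3 e.py
```

```text
t 3.1 tcp [ 0.5291 -0.2235  0.1798] yaw 176.99 shift now [-0.0023 -0.0055  0.0778] after turn [-0.0022 -0.0054  0.0778] turn [ 0.06 -0.09  0.39] F [ 0.2 -0.  -0.4] gap 0.9988387830861261 gf 0.0
ring 743 [ 0.53   -0.2291] [0.0098 0.0425] 86.8 [ 0.5512 -0.2234  0.1155] 0.1097
disc 2383 [ 0.5309 -0.2292] [0.0549 0.0538] 83.1 [ 0.5585 -0.202   0.0749] 0.0728
housing 14158 [ 0.534  -0.2306] [0.1005 0.1509] 87.6 [ 0.611  -0.1777  0.064 ] 0.0591
```

Request:
drive_tool(
  plan=[
    [-0.001,-0.0027,0.015,0,0,0.2,1],
    [-0.001,-0.0028,0.02,0,0,0.2,1],
    [0,0,0.02,0,0,0,1],
    [0,0,0.015,0,0,0,1],
    [0,0,0.007,0,0,0,1],
    [0,0,0,0,0,0,1],
    [0,0,0,0,0,0,0],
    [0,0,0,0,0,0,-0.5],
    [0,0,0,0,0,0,-1],
    [0,0,0,0,0,0,-1],
  ],
  newtons=40,
)

```text
t: 4.15
tcp_pos: [0.5314, -0.23, 0.1036]
tool_rot: [0.03, 1.0, -0.0, 0.0]
force: [-0.4, -0.1, 0.2]
finger_gap: 0.334
gripper_force: 0.0
```

Request:
drive_tool(
  plan=[
    [0,0,0,0,0,0,-1],
    [0,0,0,0,0,0,-1],
    [0,0,0,0,0,0,-1],
    [0,0,0,0,0,0,-1],
  ],
)

```text
t: 4.55
tcp_pos: [0.5312, -0.23, 0.1033]
tool_rot: [0.03, 1.0, -0.0, 0.0]
force: [-0.9, -1.3, 2.7]
finger_gap: 0.104
gripper_force: 39.0
```

Request:
drive_tool(
  plan=[
    [0,0,-0.01,0,0,0,-1],
    [0,0,-0.02,0,0,0,-1],
    [0,0,-0.02,0,0,0,-1],
    [0,0,-0.02,0,0,0,-1],
    [0,0,0,0,0,0,-1],
    [0,0,0,0,0,0,-1],
  ],
)

```text
t: 5.15
tcp_pos: [0.5309, -0.2295, 0.173]
tool_rot: [0.03, 1.0, 0.0, 0.0]
force: [0.4, -0.0, -2.0]
finger_gap: 0.107
gripper_force: 39.1
```

```bash
python3 - <<'E'
import numpy as np
w=np.load('/tmp/top.npz')['w'].reshape(-1,3)
for x in (.66,.68,.70,.72):
  for y in (-.2,-.22,-.24):
    p=w[(abs(w[:,0]-x)<.05)&(abs(w[:,1]-y)<.075)]; print(x,y,np.nanmax(p[:,2]).round(4),end=' | ')
# bench bolt holes near
p=w[(abs(w[:,0]-.70)<.08)&(abs(w[:,1]+.23)<.12)&(w[:,2]<-.006)]; print(p[:,:2].round(3)[:40].tolist())
E
python3 go.py .70 -.23 .17 176.6
```

```text
0.66 -0.2 0.0464 | 0.66 -0.22 0.0464 | 0.66 -0.24 0.0464 | 0.68 -0.2 0.0068 | 0.68 -0.22 0.0068 | 0.68 -0.24 0.0064 | 0.7 -0.2 0.0075 | 0.7 -0.22 0.0075 | 0.7 -0.24 0.0075 | 0.72 -0.2 0.039 | 0.72 -0.22 0.0075 | 0.72 -0.24 0.0075 | [[0.774, -0.202], [0.77, -0.154], [0.769, -0.262], [0.771, -0.332], [0.76, -0.195], [0.764, -0.335], [0.753, -0.196], [0.75, -0.216], [0.754, -0.35], [0.744, -0.116], [0.747, -0.244], [0.743, -0.206], [0.737, -0.14], [0.738, -0.161], [0.74, -0.255], [0.741, -0.276], [0.742, -0.328], [0.735, -0.195], [0.736, -0.213], [0.738, -0.293], [0.732, -0.216], [0.732, -0.223], [0.734, -0.269], [0.735, -0.304], [0.73, -0.262], [0.722, -0.116], [0.723, -0.123], [0.727, -0.3], [0.727, -0.317], [0.728, -0.325], [0.719, -0.119], [0.724, -0.307], [0.718, -0.175], [0.719, -0.269], [0.72, -0.293], [0.72, -0.31], [0.717, -0.317], [0.71, -0.171], [0.711, -0.213], [0.711, -0.217]]
t 5.15 tcp [ 0.5309 -0.2295  0.173 ] yaw 176.56 shift now [-0.1688  0.0097  0.0031] after turn [-0.1688  0.0096  0.003 ] turn [ 0.    0.01 -0.04] F [ 0.4 -0.  -2. ] gap 0.10670891422585069 gf 39.11812774837017
```

Request:
drive_tool(
  plan=[
    [-0.015,0.001,0,0,0,0,-1],
    [-0.03,0.002,0,0,0,0,-1],
    [-0.03,0.002,0,0,0,0,-1],
    [-0.03,0.002,0,0,0,0,-1],
    [-0.03,0.002,0,0,0,0,-1],
    [-0.022,0.001,0,0,0,0,-1],
    [-0.012,0,0.005,0,0,0,-1],
    [0,0,0.02,0,0,0,-1],
    [0,0,0.03,0,0,0,-1],
    [0,0,0.03,0,0,0,-1],
  ],
)

```text
t: 6.15
tcp_pos: [0.6995, -0.2293, 0.0851]
tool_rot: [0.03, 1.0, 0.001, -0.001]
force: [0.5, -0.6, -2.3]
finger_gap: 0.107
gripper_force: 39.1
```

Request:
drive_tool(
  plan=[
    [0,0,0.02,0,0,0,-1],
    [0,0,0.01,0,0,0,-1],
    [0,0,0.006,0,0,0,-1],
    [0,0,0,0,0,0,-1],
    [0,0,0,0,0,0,-1],
  ],
)

```text
t: 6.65
tcp_pos: [0.7011, -0.2303, 0.0529]
tool_rot: [0.03, 1.0, -0.0, 0.001]
force: [0.2, -1.4, -2.0]
finger_gap: 0.101
gripper_force: 39.0
```

Request:
drive_tool(
  plan=[
    [0,0,0.003,0,0,0,-1],
    [0,0,0.002,0,0,0,-1],
    [0,0,0.002,0,0,0,-1],
    [0,0,0.001,0,0,0,-1],
    [0,0,0,0,0,0,-1],
    [0,0,0,0,0,0,-1],
  ],
)

```text
t: 7.25
tcp_pos: [0.7004, -0.23, 0.044]
tool_rot: [0.03, 1.0, 0.0, -0.0]
force: [0.2, -0.1, -2.0]
finger_gap: 0.105
gripper_force: 39.1
```

Request:
drive_tool(
  plan=[
    [0,0,0.001,0,0,0,-1],
    [0,0,0,0,0,0,-1],
    [0,0,0,0,0,0,-1],
  ],
)

```text
t: 7.55
tcp_pos: [0.7006, -0.2302, 0.0433]
tool_rot: [0.03, 1.0, -0.0, 0.0]
force: [-0.7, -0.3, -0.3]
finger_gap: 0.105
gripper_force: 39.2
```

Force has dropped to about zero, so the cap is touching the bench. I'll go 1 mm further and then release gently.

Request:
drive_tool(
  plan=[
    [0,0,0.001,0,0,0,-1],
    [0,0,0,0,0,0,-1],
    [0,0,0,0,0,0,-0.6],
    [0,0,0,0,0,0,-0.2],
    [0,0,0,0,0,0,0.3],
    [0,0,0,0,0,0,0.8],
    [0,0,0,0,0,0,1],
    [0,0,0,0,0,0,1],
    [0,0,0,0,0,0,1],
  ],
  newtons=20,
)

```text
t: 8.45
tcp_pos: [0.7004, -0.2299, 0.0419]
tool_rot: [0.03, 1.0, -0.0, 0.0]
force: [-0.6, 0.1, 0.0]
finger_gap: 1.001
gripper_force: 0.0
```

Request:
drive_tool(
  plan=[
    [0,0,-0.01,0,0,0,1],
    [0,0,-0.03,0,0,0,1],
    [0,0,-0.03,0,0,0,1],
    [0,0,-0.03,0,0,0,1],
    [0,0,-0.03,0,0,0,1],
    [0,0,-0.03,0,0,0,1],
    [0,0,-0.02,0,0,0,1],
    [0,0,0,0,0,0,1],
  ],
)

```text
t: 9.25
tcp_pos: [0.7025, -0.2309, 0.2274]
tool_rot: [0.03, 1.0, -0.002, 0.004]
force: [-0.2, -0.0, 0.5]
finger_gap: 1.002
gripper_force: 0.0
```

```bash
python3 - <<'E'
from h import *
d=snap('wrist'); w=cloud(d).reshape(-1,3); save(d,'wrist2.png')
def box(x0,x1,y0,y1,z0,z1): return w[(w[:,0]>x0)&(w[:,0]<x1)&(w[:,1]>y0)&(w[:,1]<y1)&(w[:,2]>z0)&(w[:,2]<z1)]
for z0,z1 in ((.009,.02),(.03,.07)):
    p=box(.65,.75,-.28,-.18,z0,z1); r=cv2.minAreaRect(p[:,:2].astype(np.float32)); print(np.round(r[0],4),np.round(r[1],4),r[2],p[:,2].max())
E
python3 go.py .4957 -.042 .15 198.3
```

```text
[ 0.7003 -0.2292] [0.0533 0.0549] 0.05609280988574028 0.015411670890351947
[ 0.699  -0.2292] [0.01   0.0418] 86.62154388427734 0.05537106456446489
t 9.3 tcp [ 0.7013 -0.2304  0.2247] yaw 176.56 shift now [0.2168 0.1758 0.0734] after turn [0.136  0.2434 0.0747] turn [ -0.16   0.23 -21.74] F [0.1 0.7 0.8] gap 1.0001889238616355 gf 0.0
```

View pics/wrist2.png

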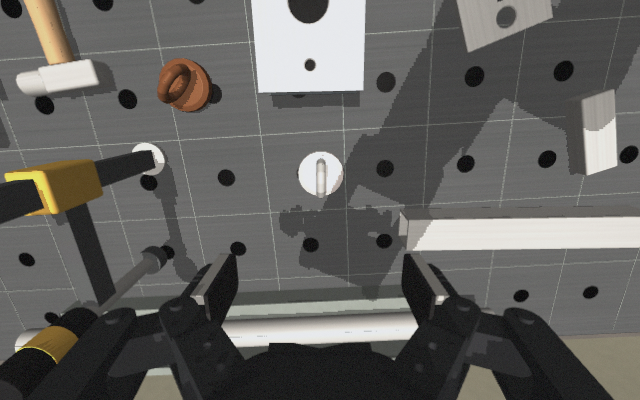

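The cap stands flat and free on the bench at (320,175). The open port at (308,5) is uncovered. Now for the cover.

Request:
drive_tool(
  plan=[
    [0,0,0,0,0,-7.2,1],
    [0,0,0,0,0,-7.3,1],
    [0,0,0,0,0,-7.3,1],
    [0.02,0.035,0,0,0,0,1],
    [0.02,0.035,0,0,0,0,1],
    [0.02,0.035,0,0,0,0,1],
    [0.02,0.035,0,0,0,0,1],
    [0.02,0.035,0,0,0,0,1],
    [0.02,0.035,0,0,0,0,1],
    [0.016,0.033,0,0,0,0,1],
  ],
)

```text
t: 10.3
tcp_pos: [0.4917, -0.0406, 0.2205]
tool_rot: [-0.159, 0.987, 0.001, -0.002]
force: [0.3, 0.8, 0.2]
finger_gap: 0.997
gripper_force: 0.0
```

Request:
drive_tool(
  plan=[
    [0,0,0.02,0,0,0,1],
    [0,0,0.02,0,0,0,1],
    [0,0,0.02,0,0,0,1],
    [0,0,0,0,0,0,1],
    [0,0,0,0,0,0,1],
  ],
)

```text
t: 10.8
tcp_pos: [0.494, -0.042, 0.1612]
tool_rot: [-0.159, 0.987, 0.001, -0.001]
force: [0.4, -0.2, 0.3]
finger_gap: 0.999
gripper_force: 0.0
```

```bash
python3 - <<'E'
from h import *
d=snap('wrist'); w=cloud(d).reshape(-1,3)
def box(x0,x1,y0,y1,z0,z1): return w[(w[:,0]>x0)&(w[:,0]<x1)&(w[:,1]>y0)&(w[:,1]<y1)&(w[:,2]>z0)&(w[:,2]<z1)]
for z0,z1 in ((.005,.013),(.04,.065)):
    p=box(.4,.6,-.12,.04,z0,z1); r=cv2.minAreaRect(p[:,:2].astype(np.float32)); print(np.round(r[0],4),np.round(r[1],4),r[2],np.median(p[:,2]),p[:,2].max())
E
python3 go.py .4957 -.042 .051 198.3
```

```text
[ 0.496  -0.0418] [0.1403 0.0902] 18.453691482543945 0.0071542670470093606 0.012669668558718483
[ 0.4958 -0.0422] [0.0696 0.0114] 18.47106170654297 0.05509084288691521 0.057137288657386015
t 10.85 tcp [ 0.4947 -0.0422  0.1619] yaw -161.64 shift now [-0.0011 -0.0002  0.1109] after turn [-0.001  -0.0002  0.1109] turn [ 0.03 -0.04  0.06] F [-0.3  0.2  0.5] gap 0.9993476542121986 gf 0.0
```

Request:
drive_tool(
  plan=[
    [-0.001,0,0.02,0,0,0,1],
    [0,0,0.025,0,0,0,1],
    [0,0,0.025,0,0,0,1],
    [0,0,0.02,0,0,0,1],
    [0,0,0.013,0,0,0,1],
    [0,0,0.008,0,0,0,1],
    [0,0,0,0,0,0,1],
    [0,0,0,0,0,0,0],
    [0,0,0,0,0,0,-0.5],
    [0,0,0,0,0,0,-1],
  ],
  newtons=80,
)

```text
t: 11.85
tcp_pos: [0.4963, -0.042, 0.0518]
tool_rot: [-0.16, 0.987, -0.0, 0.001]
force: [0.6, 0.3, -0.7]
finger_gap: 0.513
gripper_force: 0.0
```

Request:
drive_tool(
  plan=[
    [0,0,0,0,0,0,-1],
    [0,0,0,0,0,0,-1],
    [0,0,0,0,0,0,-1],
    [0,0,0,0,0,0,-1],
    [0,0,0,0,0,0,-1],
  ],
)

```text
t: 12.35
tcp_pos: [0.4961, -0.0421, 0.0516]
tool_rot: [-0.16, 0.987, -0.0, 0.0]
force: [-0.5, -0.8, 5.9]
finger_gap: 0.119
gripper_force: 78.4
```

Request:
drive_tool(
  plan=[
    [0,0,-0.005,0,0,0,-1],
    [0,0,-0.015,0,0,0,-1],
    [0,0,-0.025,0,0,0,-1],
    [0,0,-0.03,0,0,0,-1],
    [0,0,-0.03,0,0,0,-1],
    [0,0,-0.015,0,0,0,-1],
    [0,0,0,0,0,0,-1],
    [0,0,0,0,0,0,-1],
  ],
)

```text
t: 13.15
tcp_pos: [0.4945, -0.0414, 0.1701]
tool_rot: [-0.16, 0.987, 0.001, -0.001]
force: [-0.6, 0.1, -7.4]
finger_gap: 0.121
gripper_force: 78.5
```

```bash
python3 - <<'E'
from h import *
d=snap('wrist'); save(d,'wrist3.png')
E
python3 go.py .5335 -.230 .17 177.7
```

```text
t 13.2 tcp [ 0.4942 -0.0413  0.1696] yaw -161.64 shift now [ 0.0221 -0.1915 -0.0008] after turn [-0.0468 -0.187  -0.0004] turn [ 0.1  -0.2  20.66] F [-0.5 -0.  -7.4] gap 0.12034725958930467 gf 78.50908756256104
```

View pics/wrist3.png

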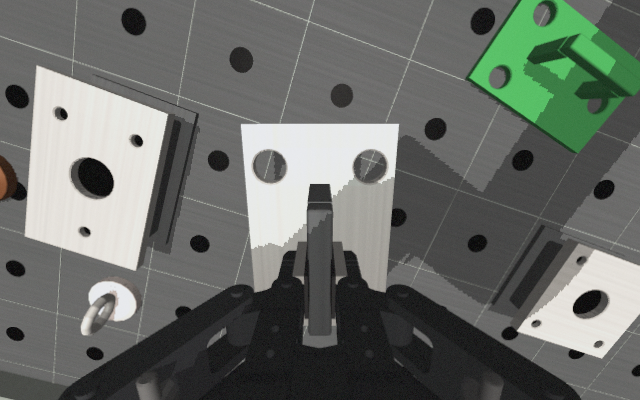

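The cover is held level, with its pair holes at (270,166) and (370,166). Next I'll turn it and carry it over the housing.

Request:
drive_tool(
  plan=[
    [0,0,0,0,0,4,-1],
    [0,0,0,0,0,6.6,-1],
    [0,0,0,0,0,6,-1],
    [0,0,0,0,0,4,-1],
    [-0.005,-0.02,0,0,0,0,-1],
    [-0.01,-0.04,0,0,0,0,-1],
    [-0.01,-0.04,0,0,0,0,-1],
    [-0.01,-0.04,0,0,0,0,-1],
    [-0.008,-0.032,0,0,0,0,-1],
    [-0.004,-0.015,0,0,0,0,-1],
  ],
)

```text
t: 14.2
tcp_pos: [0.5354, -0.2337, 0.1689]
tool_rot: [0.021, 1.0, -0.0, -0.001]
force: [0.7, 0.5, -6.0]
finger_gap: 0.128
gripper_force: 78.6
```

Request:
drive_tool(
  plan=[
    [0,0,0,0,0,0,-1],
    [0,0,0,0,0,0,-1],
    [0,0,0,0,0,0,-1],
  ],
)

```text
t: 14.5
tcp_pos: [0.5341, -0.2283, 0.1699]
tool_rot: [0.019, 1.0, 0.001, -0.002]
force: [-0.1, 0.7, -6.7]
finger_gap: 0.122
gripper_force: 78.6
```

```bash
cat > f.py <<'E'
import sys
from h import *
s=manip.sense();d=snap('wrist'); save(d,sys.argv[1]); w=cloud(d)
zc=s['tcp_pos'][2]-.0516
k=(abs(w[...,2]-zc-.008)<.005)&(abs(w[...,0]-.53)<.12)&(abs(w[...,1]+.23)<.07)
P=w[k]; A=np.c_[P[:,:2]-P[:,:2].mean(0),np.ones(len(P))]; c=np.linalg.lstsq(A,P[:,2],rcond=None)[0]
print('plate top',len(P),c[2].round(4),'expect',(zc+.008).round(4),'tilt deg',np.degrees(c[:2]).round(2))
k=k.astype(np.uint8)
r=cv2.minAreaRect(P[:,:2].astype(np.float32)); print(np.round(r[0],4),np.round(r[1],4),r[2])
E
python3 f.py wrist4.png; python3 go.py .5335 -.230 .1316 177.7
```

```text
plate top 17453 0.1255 expect 0.1263 tilt deg [-0.24  0.2 ]
[ 0.5344 -0.2272] [0.0905 0.1412] 87.87824249267578
t 14.55 tcp [ 0.5344 -0.2285  0.1702] yaw 177.84 shift now [ 0.0008 -0.0016  0.0386] after turn [ 0.0009 -0.0015  0.0386] turn [ 0.11 -0.15  0.14] F [-0.3  1.  -8. ] gap 0.12483672304460294 gf 78.63857746124268
```

View pics/wrist4.png

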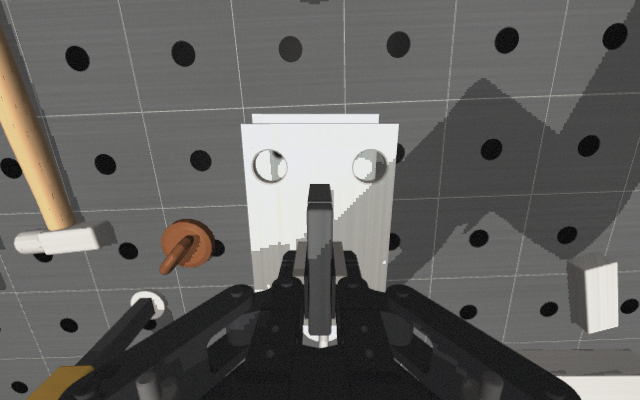

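Request:
drive_tool(
  plan=[
    [0.0007,-0.0025,0.005,0,0,0,-1],
    [0,0,0.01,0,0,0,-1],
    [0,0,0.01,0,0,0,-1],
    [0,0,0.008,0,0,0,-1],
    [0,0,0.004,0,0,0,-1],
    [0,0,0,0,0,0,-1],
    [0,0,0,0,0,0,-1],
    [0,0,0,0,0,0,-1],
    [0,0,0,0,0,0,-1],
  ],
)

```text
t: 15.45
tcp_pos: [0.5349, -0.2332, 0.1345]
tool_rot: [0.02, 1.0, -0.0, 0.0]
force: [0.5, -0.0, -6.9]
finger_gap: 0.123
gripper_force: 78.6
```

```bash
python3 f.py wrist5.png; python3 go.py .5335 -.230 .1316 177.7
python3 - <<'E'
from h import *
a=cv2.imread('pics/wrist5.png')[100:200,220:420]; a=cv2.resize(a,None,fx=4,fy=4,interpolation=cv2.INTER_CUBIC)
t=snap('top')['image'][165:240,330:430,::-1]; t=cv2.resize(t,(533,400),interpolation=cv2.INTER_CUBIC)
c=np.zeros((600,800,3),np.uint8); c[:400]=a; s=cv2.resize(t,(267,200)); c[400:,:267]=s
sc=snap('scene'); 
c[400:,300:700]=cv2.resize(sc['image'][200:290,200:380,::-1],(400,200),interpolation=cv2.INTER_CUBIC); cv2.imwrite('pics/c5.png',c)
E
```

```text
plate top 17463 0.09 expect 0.0909 tilt deg [-0.   -0.03]
[ 0.5352 -0.2322] [0.0906 0.1407] 87.72433471679688
t 15.5 tcp [ 0.5348 -0.2332  0.1345] yaw 177.76 shift now [0.0014 0.0031 0.0029] after turn [0.0014 0.0031 0.0029] turn [-0.03  0.05  0.06] F [-0.1  0.2 -6.6] gap 0.11852667592975386 gf 78.61686587333679
```

View pics/c5.png

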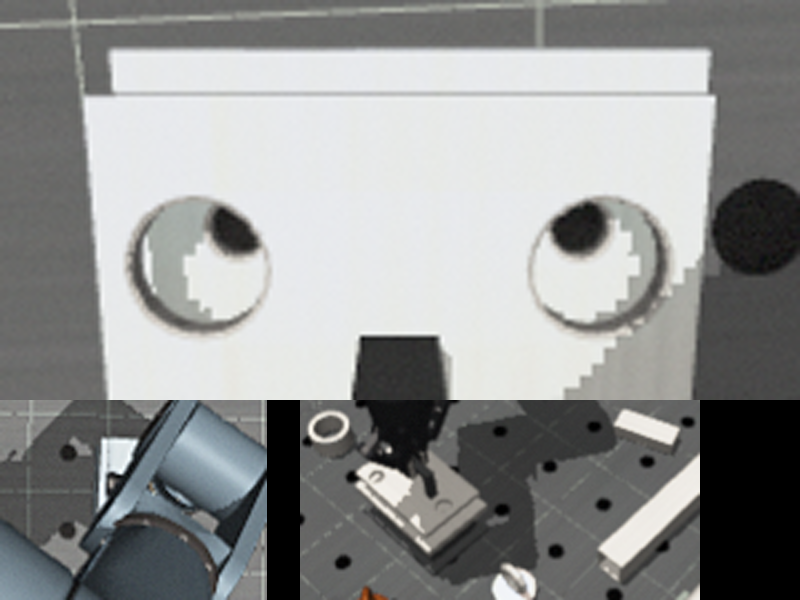

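The wrist crop shows the threaded holes through the plate's pair holes, at about (232,226) and (580,226), with plate hole centres at (198,265) and (600,265). I'll convert these to positions in one frame.

Run:
```python
from h import *
s=manip.sense(); print(s['tcp_pos'].round(4))
d=snap('wrist'); zt=s['tcp_pos'][2]-.0516+.008
g=lambda L:[(220+a/4-.4,100+b/4-.4) for a,b in L]
p=ray(d,g([(600,265),(198,265)]),zt); h=ray(d,g([(580,226),(232,226)]),.06)
print('plate',p.round(4),'hous',h.round(4),'move',(h-p).mean(0)[:2])
e1=ray(d,g([(400,95)]),zt);e2=ray(d,g([(400,48)]),.06); print('edges',e1,e2)
l=ray(d,g([(87,110),(715,110)]),zt);l2=ray(d,g([(110,55),(710,55)]),.06); print('sides',l[:,1].mean(),l2[:,1].mean(), np.ptp(l[:,1]),np.ptp(l2[:,1]))
# housing from cloud band
w=cloud(d); k=(abs(w[...,2]-.059)<.003)&(w[...,0]<.468)&(w[...,0]>.44)&(abs(w[...,1]+.23)<.07)
P=w[k]; print(len(P),P.min(0),P.max(0),((P.max(0)+P.min(0))/2)[1])
```

```text
[ 0.5347 -0.2331  0.1343]
plate [[ 0.4898 -0.2007  0.0907]
 [ 0.4875 -0.2601  0.0907]] hous [[ 0.4888 -0.199   0.06  ]
 [ 0.4865 -0.2593  0.06  ]] move [-0.00104391  0.00125206]
edges [[ 0.46442114 -0.2293235   0.09073417]] [[ 0.45816679 -0.22905934  0.06      ]]
sides -0.2292614592153314 -0.22744371808926706 0.08914375546204917 0.09947061682400529
1539 [ 0.45716117 -0.27785652  0.05737089] [ 0.46742858 -0.17742354  0.06160997] -0.22764003199630667
```

Request:
drive_tool(
  plan=[
    [0.0011,0.0015,0.0025,0,0,0,-1],
    [0,0,0,0,0,0,-1],
    [0,0,0,0,0,0,-1],
    [0,0,0,0,0,0,-1],
    [0,0,0,0,0,0,-1],
  ],
)

```text
t: 16.15
tcp_pos: [0.5336, -0.2315, 0.1315]
tool_rot: [0.02, 1.0, -0.0, 0.0]
force: [0.0, 0.3, -6.7]
finger_gap: 0.121
gripper_force: 78.6
```

```bash
python3 f.py wrist6.png; python3 go.py .5336 -.2316 .1316 177.7
python3 - <<'E'
from h import *
a=cv2.imread('pics/wrist6.png')[100:200,220:420]; a=cv2.resize(a,None,fx=4,fy=4,interpolation=cv2.INTER_CUBIC)
d=snap('scene'); c=cv2.resize(d['image'][200:280,200:360,::-1],(800,400),interpolation=cv2.INTER_CUBIC)
cv2.imwrite('pics/c6.png',np.vstack([a[:200+80],c[:320]]))
E
```

```text
plate top 17453 0.087 expect 0.0879 tilt deg [-0.04  0.05]
[ 0.5338 -0.2306] [0.0908 0.1405] 87.82221984863281
t 16.2 tcp [ 0.5336 -0.2315  0.1316] yaw 177.76 shift now [ 0.     -0.0001 -0.    ] after turn [ 0.     -0.0001 -0.    ] turn [-0.01  0.01  0.06] F [-0.3 -1.3 -6.9] gap 0.1246450859880547 gf 78.5992705821991
```

View pics/c6.png

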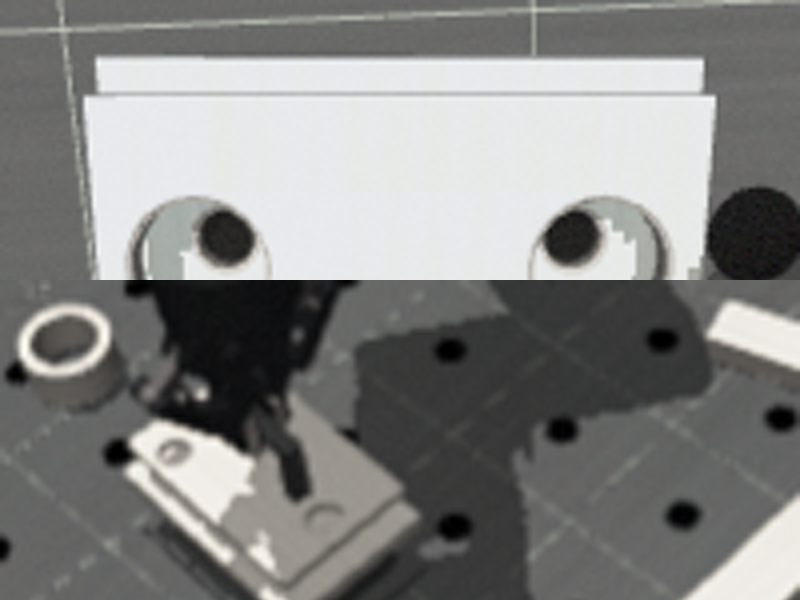

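The threaded holes now sit symmetrically in the plate's holes, at (226,237) and (571,237), and the edge margins are even. The plate is level, about 20 mm above the housing. Handing in.

```bash
python3 -c "
from station import manip
print(manip.sign_off())"
```

```text
the job is handed in; nothing more can be done
None
```

The job is handed in at about 16 s: the cap is standing flat on the free bench top, and the arm is still holding the cover plate level about 20 mm above the housing, its holes lined up with the threaded holes to within about 1 mm by camera.

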